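Shift the bench-test gearstick from second up into third

TASK

The H-gate gearstick on the test board has been left in second gear: the left-hand slot, pulled back towards the robot. Put it into third by pushing its knob with the fingertips: out of second to neutral, across to the middle, then forward until it is fully home in the middle slot, without straying into any other gear, gripping the knob or forcing it. Leave everything else on the bench as it is, and finish with the hand clear.

Things in the scene. Friction and masses are not known exactly. Their poses are not given: they have to be found in the camera images.
- shifter: H-gate gear shifter of a racing game on a plywood test board (300 x 280 x 18 mm) fixed to the bench: it does not move. Origin: underside of the board, below the lever's pivot. +x the driver's forward, +y left, z up; turned up to 0.5 rad about z from the robot's axes. Grey housing 106 (x) x 98 (y) mm, top at z = 128 mm. The lever, a 12 mm steel shaft, pivots at z = 46 mm.
- gate_centre (a point): Centre of the steel gate plate's top (z = 128 mm). Through it runs the neutral channel along y, 18 mm wide. Three fore-and-aft slots, 16 mm wide, cross it: 25 mm left (first forward, second back), middle (third forward, fourth back), 25 mm right (fifth forward, sixth back). Ribs between slots are 9 mm wide with round noses.
- knob (a point): Centre of the lever's black ball knob, 49 mm across (20 mm collar below it, down to 46 mm under the centre), 190 mm from the pivot. With s = joint gear_lever, a = joint yoke, in shifter axes: x = 190 sin s, y = -190 sin a cos s, z = 46 + 190 cos a cos s (mm). A push of 3 to 8 N on the knob moves it; it stays where it is left (friction, no springs).
- gear_lever (a joint): Fore-and-aft angle of the lever, rad: 0 neutral, +0.30 fully forward at the stop (first, third, fifth), -0.30 fully back (second, fourth, sixth); knob travel 56 mm each way. Starts in second, -0.30 to -0.20. In neutral, between slots, it has only about 0.04 of play either way.
- yoke (a joint): Sideways angle of the lever, rad: -0.30 in line with the left slot (first, second), 0 with the middle slot (third, fourth), +0.30 with the right slot (fifth, sixth); the knob moves 56 mm from one to the next. Free only in neutral; in a slot it has about 0.02 of play. Starts at -0.30.
- spare_knob: Bystander: spare steel ball knob, 50 mm across, 64 mm tall, standing on the board at its front right. Origin: centre of its underside.
- screwdriver: Bystander: screwdriver with a red handle, 190 mm long, lying across the board at its back edge (robot side). Origin: under its middle.
- screw_tin: Bystander: round aluminium tin of screws, 60 mm across, 18 mm tall, on the board at its front left. Origin: centre of its underside.
- lock_ring: Bystander: dark steel ring, 48 mm across, 9 mm tall, on the board right of the housing. Origin: centre of its underside.
- duster_can: Bystander: white spray can, 66 mm across, 190 mm tall, standing on the bench about 240 mm to the right of the shifter. Origin: centre of its underside.
- power_brick: Bystander: black laptop power brick, 118 x 52 x 32 mm, on the bench about 215 mm to the left and front of the shifter. Origin: centre of its underside.
- drive: Bystander: flat 2.5-inch disk drive, 100 x 70 x 10 mm, on the bench to the right and back of the shifter. Origin: centre of its underside.
- mouse: Bystander: black computer mouse, 104 x 60 x 33 mm, on the bench to the left and back of the shifter. Origin: centre of its underside.

How it is judged:
On the way, in this order (a step that is already met when the one before it is completed fails the run):
1. the lever is brought across in neutral to the middle (value of joint yoke between -0.06 and 0.06 rad and value of joint gear_lever between -0.1 and 0.12 rad), for 0.05 s.
2. the lever is pushed fully forward into third (value of joint gear_lever above 0.265 rad and value of joint yoke between -0.06 and 0.06 rad), for 0.2 s.
At the end, for the whole second after the job is handed in: The lever stands at rest in third: forward by at least 0.265 of its 0.30 rad (knob within about 7 mm of its stop) and within 0.06 rad of the middle slot sideways (all of step 2 and velocity of joint gear_lever between -0.05 and 0.05 rad/s); the robot touches nothing.
It fails at once if the lever goes into a gear other than second and third (more than half way into another slot) ((value of joint yoke below -0.15 rad and value of joint gear_lever above 0.15 rad) or (value of joint yoke between -0.15 and 0.15 rad and value of joint gear_lever below -0.15 rad) or (value of joint yoke above 0.15 rad and (value of joint gear_lever above 0.15 rad or value of joint gear_lever below -0.15 rad))).
It fails at once if the lever is gripped or forced (more than 35 N of finger contact on it) (contact force between the fingers and gear_lever above 35 N).
It fails at once if something else on the bench is moved by more than 25 mm or lifted (distance of any of spare_knob, screwdriver, screw_tin, lock_ring, duster_can, power_brick, drive, mouse from where it was at the start of the episode above 0.025 m).
It also fails if it takes over 48 s, if anything falls off the work surface, if the arm or the gripper's body presses on something with over 40 N, if the wrist force passes 120 N, or if a joint passes its speed limit or range.

ROBOT

A 6-joint arm with a two-finger parallel gripper is mounted at the origin on the work surface. World frame = base frame: x ahead of the robot, y to its left, z up, the work surface at z = 0. Lengths are in m, angles in rad, forces in N, time in s.
With the tool pointing down it reaches from about 0.25 to 0.725 m from the base axis. Payload 4 kg.
Tool frame: the origin (TCP) lies on the centre line of the jaws, within the pads' length; the fingertips stand 17 mm ahead of it and the grasp point (between the pads) lies 2 mm behind it; z points along the fingers, y is the line along which they close (so a half turn about z gives the same grasp; the last joint's range is limited). The gripper opens to 85 mm and grips with 20 to 120 N. Pads are 22 mm wide; open, the fingers measure 114 mm over their backs; the gripper's body (76 mm by 85 mm) begins 54 mm behind the grasp point. The pads swing forward as they close: fully open they stand 13 mm farther back than shut.
Start: joints at [1.143, 0.241, 0.005, 1.335, 0, 1.571], TCP at [0.207, 0.455, 0.248] pointing down, gripper open.
Joint ranges: [-2.72, 2.72], [-1.05, 1.87], [-1.09, 1.28], [-1.99, 2.15], [-1.42, 1.44], [-3.14, 3.14]. Speed limits (rad/s): [2.79, 2.79, 3.14, 3.14, 3.14, 3.14].

INTERFACE

Orientations are given as a unit quaternion [x, y, z, w].
In Python, from workcell import bot, camera, get_calibration gives the robot as it stands.
- The arm moves only by the tool apply_moves, never from a script. Its argument "steps" is a list of rows, each a list of 3 entries, a list of its own where there are three numbers: the shift along the tool's x, y, z as a fraction of full scale, then the turn, a rotation vector about the tool's x, y, z as a fraction of full scale, then the opening, from 0 (shut) to 1 (fully open). A call has exactly 8 rows; each row shifts and turns the commanded pose from where the row before left it, along the tool's axes as they then stand; what a row does not reach is not made up. Full scale, the value 1, is 20 cm for a shift and pi rad for a turn. A row lasts 1/12 s, in which the tool goes at most 41.7 mm and 7.16 degrees, less where a joint would pass 70% of its speed; a pose out of reach is approached as far as the arm can. A call with a number of a shift or a turn outside -1 to 1 is refused whole. A call with a gripper value outside its range is refused whole. The fingers move at their own pace and stop on an object; the grip force is fixed at half the most. Time passes only in rows, so rows that do not move let the fingers close, or fill a call up. It gives the time, the measured TCP pose, the force, the opening and the grip force at its end, in the units of the state.
- bot.get_obs(): the state, without advancing time (a new reading comes with each control period).
- camera(name): name is "scene" or "side" or "wrist"; returns (picture, depth): 400x640x3 uint8, red, green, blue; 400x640 float32, m along the optical axis (not along the pixel's ray), 0 where there is no reading.
- get_calibration(name): a dict with "fov_y" (degrees; the focal length in pixels is half the picture's height over the tangent of half this angle, whatever the lens; pixels are square), "cx", "cy" (the principal point, pixels), "rvec" (rotation vector, rad) and "tvec" (3), from world to camera coordinates, as OpenCV has them. Camera axes: x right, y down, z forward; pixel columns grow to the right and rows downward; lengths in m; the calibration is good to about 2 mm. A picture is of the moment at which its call begins: read the wrist's pose just before it. get_calibration takes no time and is no camera call; for the wrist camera it gives the pose at the moment of the call.
- bot.job_done(): hands the job in; it is judged then, once.
The state is a dict: "clock": time; "joint_pos": joint angles; "joint_vel": joint speeds; "tau": joint torques, N m; "eef_pos": TCP position; "tool_rot": TCP orientation; "ft_force": force on the tool from outside, world axes, zero at the start; "ft_torque": the same for the moment, N m; "grip_width": finger opening in m; "grasp_force": force on a finger pad.
Only numpy, scipy, OpenCV 4.12 (cv2) and the standard library are available. Lean on these libraries where they do the work, as an engineer would, in place of code of your own. Each camera call takes 0.05 s, during which the arm holds its last target. There are 200 camera calls.

## Working session

There is one attempt and no reset: what is moved stays moved. The work goes in short steps, Python scripts to look and compute and a tool call to move; the robot and the scene stay as the last step left them, time stands still between calls to the robot, and variables do not carry over. Pictures are saved under pics/ and viewed, at most 10 in all, crops included, and the job is handed in when it is done.

Besides the shell and the picture viewer there is one more tool, called after "Emit:" in YAML: its name, and indented under it one key for each argument. apply_moves: Moves the arm, as the interface text tells. Its arguments: {"type":"object","properties":{"steps":{"type":"array"}},"required":["steps"]}

```bash
mkdir -p pics; ls
cat > h.py <<'E'
import numpy as np, cv2
from workcell import bot, camera, get_calibration
def cal(n):
    c=get_calibration(n); f=200/np.tan(np.radians(c["fov_y"])/2)
    R=cv2.Rodrigues(np.array(c["rvec"],float))[0]
    return f,c["cx"],c["cy"],R,np.array(c["tvec"],float).ravel()
def world(n,depth,k=None):
    f,cx,cy,R,t=k or cal(n)
    v,u=np.mgrid[:400,:640]
    p=np.stack([(u-cx)/f*depth,(v-cy)/f*depth,depth],-1)
    return (p-t)@R
def save(im,name): cv2.imwrite(f"pics/{name}.png",cv2.cvtColor(im,cv2.COLOR_RGB2BGR))
E
python3 - <<'E'
from h import *
o=bot.get_obs();print({k:np.round(v,3).tolist() for k,v in o.items()})
ims=[]
for n in("scene","side"):
    k=cal(n);im,d=camera(n);np.savez(f"{n}.npz",im=im,d=d,w=world(n,d,k));save(im,n)
    print(n,k[0],(-k[3].T@k[4]).round(3),get_calibration(n))
E
```

```text
pics
{'clock': 0.0, 'joint_pos': [1.143, 0.241, 0.004, 1.335, -0.0, 1.571], 'joint_vel': [0.0, -0.002, -0.002, 0.001, 0.002, -0.0], 'tau': [-0.001, -37.232, 25.241, 0.017, -0.0, -0.0], 'eef_pos': [0.207, 0.454, 0.247], 'tool_rot': [0.212, 0.977, -0.001, -0.0], 'ft_force': [-1.148, -0.121, -0.797], 'ft_torque': [-0.018, 0.005, 0.067], 'grasp_force': 0.0, 'grip_width': 0.085}
scene 439.6725261322105 [1.089 0.169 0.945] {'fov_y': 48.92005759240359, 'cx': 316.9249996328732, 'cy': 198.20332136086432, 'rvec': array([ 1.67653946,  2.15667935, -0.59670971]), 'tvec': array([ 0.0883605 , -0.44068532,  1.38029995])}
side 479.5468016560799 [-0.147 -0.757  0.855] {'fov_y': 45.27817258544566, 'cx': 316.4305242803301, 'cy': 199.95032349225656, 'rvec': array([ 2.00235942, -0.81884259,  0.42257446]), 'tvec': array([-0.39796681,  0.38478991,  1.00913094])}
```

View pics/scene.png

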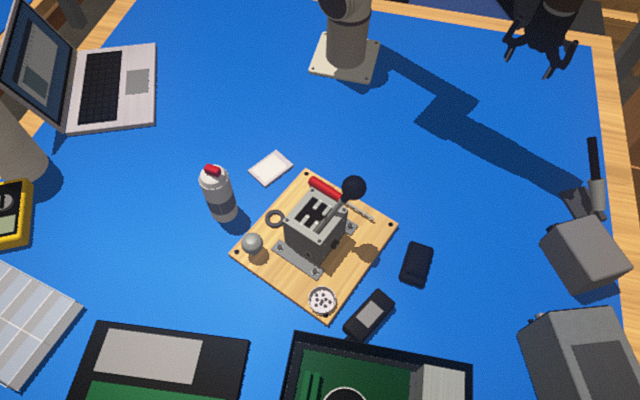

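View pics/side.png

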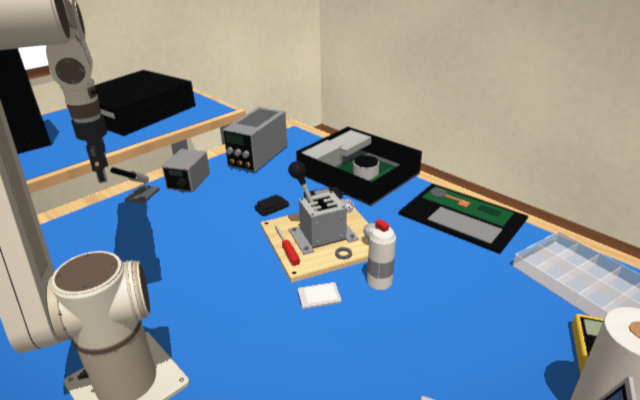

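The scene view shows the knob at about (354,187), the gate plate at (313,210), the spare knob at (252,242) and the can at (215,190). In the side view the knob is at (298,170). Next I measure the board, the gate and the knob.

Run:
```python
from h import *
from scipy.optimize import least_squares
S={n:np.load(n+".npz") for n in("scene","side")}
for n in S:
    w=S[n]["w"];d=S[n]["d"];im=S[n]["im"].astype(int)
    print(n,"valid",(d>0).mean())
    wood=(im[...,0]>im[...,2]+40)&(im[...,0]>130)&(im[...,1]>90)&(abs(w[...,2]-.018)<.006)&(d>0)
    near=(np.abs(w[...,0]-.5)<.3)&(np.abs(w[...,1])<.35)
    m=wood&near; p=w[m][:,:2].astype(np.float32); print("board",m.sum(),cv2.minAreaRect(p),w[m][:,2].mean())
    box=(d>0)&near&(abs(w[...,2]-.128)<.006)
    nlab,lab,st,ce=cv2.connectedComponentsWithStats(box.astype(np.uint8))
    for i in range(1,nlab):
        if st[i,4]>100: 
            q=w[lab==i];print(" top",st[i],ce[i].round(),cv2.minAreaRect(q[:,:2].astype(np.float32)),q[:,2].mean())
    u,v=((354,187) if n=="scene" else (298,170))
    sub=np.zeros_like(d,bool);sub[v-16:v+16,u-18:u+18]=1
    k=sub&(im.sum(-1)<150)&(d>0)&(w[...,2]>.19)
    q=w[k]
    r=least_squares(lambda c:np.linalg.norm(q-c,axis=1)-.0245,q.mean(0)-[0,0,.01],loss="soft_l1",f_scale=.002)
    print("knob",k.sum(),r.x,np.abs(r.fun).mean())
    hi=(d>0)&near&(w[...,2]>.15)
    nlab,lab,st,ce=cv2.connectedComponentsWithStats(hi.astype(np.uint8))
    for i in range(1,nlab):
        if st[i,4]>30: q=w[lab==i];print(" hi",st[i],q.min(0).round(3),q.max(0).round(3))
```

```text
scene valid 0.9959296875
board 6391 ((0.6408217549324036, 0.06356485188007355), (0.2801341414451599, 0.3012111485004425), 68.42279052734375) 0.01713211595550035
 top [ 282  187   66   60 1395] [314. 217.] ((0.6411466598510742, 0.06288020312786102), (0.10016577690839767, 0.10809411108493805), 67.96907806396484) 0.12701255327271718
knob 453 [0.61358857 0.13249564 0.21925878] 0.0011645964182605637
 hi [199 164  29  26 546] [ 0.593 -0.2    0.15 ] [ 0.651 -0.142  0.192]
 hi [334 175  32  35 604] [0.591 0.1   0.15 ] [0.639 0.157 0.246]
side valid 0.9960078125
board 2843 ((0.6366742253303528, 0.06404052674770355), (0.2836053669452667, 0.2987543046474457), 68.45735931396484) 0.018372738819422963
 top [299 191  48  27 615] [322. 204.] ((0.6384586691856384, 0.06333204358816147), (0.10600544512271881, 0.10803201794624329), 67.59063720703125) 0.1278598820933715
 top [369 242  27  11 102] [381. 248.] ((0.601177453994751, -0.1851154863834381), (0.029806455597281456, 0.06426537036895752), 43.40190887451172) 0.12802890662407834
knob 255 [0.61166047 0.13332018 0.21986432] 0.002007665588823658
 hi [288 160  22  35 349] [0.584 0.097 0.151] [0.629 0.15  0.247]
 hi [370 219  26  25 424] [ 0.583 -0.203  0.15 ] [ 0.641 -0.146  0.191]
```

Origin is about (0.640, 0.063) with yaw about −0.38 rad. The knob, in shifter axes, is at (−51, +55) mm and z 0.220, so s ≈ −0.275, which matches the model. The tool's −x already points nearly driver-forward (2.7° off). I'll approach behind the knob with the fingers shut.

Emit:
apply_moves:
  steps:
    - [[-0.093,-0.031,0],[0,0,-0.015],0]
    - [[-0.093,-0.031,0],[0,0,0],0]
    - [[-0.093,-0.031,0],[0,0,0],0]
    - [[-0.093,-0.031,0],[0,0,0],0]
    - [[-0.093,-0.031,0],[0,0,0],0]
    - [[-0.093,-0.031,0],[0,0,0],0]
    - [[-0.093,-0.031,0],[0,0,0],0]
    - [[-0.093,-0.031,0],[0,0,0],0]

```text
clock: 0.77
eef_pos: [0.3269, 0.352, 0.2478]
tool_rot: [0.189, 0.982, -0.0, -0.0]
ft_force: [0.6, -0.3, 0.7]
grip_width: 0.0002
grasp_force: 0.0
```

Emit:
apply_moves:
  steps:
    - [[-0.093,-0.031,0],[0,0,0],0]
    - [[-0.093,-0.031,0],[0,0,0],0]
    - [[-0.093,-0.031,0],[0,0,0],0]
    - [[-0.093,-0.031,0],[0,0,0],0]
    - [[-0.093,-0.031,0],[0,0,0],0]
    - [[-0.093,-0.031,0],[0,0,0],0]
    - [[-0.093,-0.031,0],[0,0,0],0]
    - [[-0.093,-0.031,0],[0,0,0],0]

```text
clock: 1.43
eef_pos: [0.4466, 0.2507, 0.2478]
tool_rot: [0.189, 0.982, -0.0, -0.0]
ft_force: [-0.1, -0.2, -0.2]
grip_width: -0.0004
grasp_force: 0.0
```

Emit:
apply_moves:
  steps:
    - [[-0.092,-0.03,0.016],[0,0,0],0]
    - [[-0.092,-0.03,0.016],[0,0,0],0]
    - [[-0.092,-0.03,0.016],[0,0,0],0]
    - [[-0.092,-0.03,0.016],[0,0,0],0]
    - [[-0.092,-0.03,0.016],[0,0,0],0]
    - [[-0.092,-0.03,0.016],[0,0,0],0]
    - [[-0.092,-0.03,0.016],[0,0,0],0]
    - [[-0.092,-0.03,0.016],[0,0,0],0]

```text
clock: 2.1
eef_pos: [0.5654, 0.1515, 0.2219]
tool_rot: [0.189, 0.982, -0.0, -0.001]
ft_force: [-0.4, -0.8, -1.3]
grip_width: -0.0001
grasp_force: 0.0
```

```bash
cat >> h.py <<'E'
O=np.array([.640,.063,0]);A=np.array([[.9285,-.3714,0],[.3714,.9285,0],[0,0,1]])
def sh(p): return (np.asarray(p)-O)@A.T   # world -> shifter axes
def crop(names,name,h=70,sc=4):
    ims=[]
    for n in names:
        f,cx,cy,R,t=cal(n);im,d=camera(n)
        if n=="wrist": ims.append(im[:,:]);continue
        p=R@np.array([.63,.07,.2])+t;u,v=int(f*p[0]/p[2]+cx),int(f*p[1]/p[2]+cy)
        ims.append(cv2.resize(im[v-h:v+h,u-h:u+h],None,fx=400/2/h,fy=400/2/h,interpolation=cv2.INTER_CUBIC))
    o=np.hstack(ims);s=min(1,800/o.shape[1]);save(cv2.resize(o,None,fx=s,fy=s),name)
E
python3 - <<'E'
from h import *
o=bot.get_obs();print("tcp sh",(sh(o["eef_pos"])*1e3).round(1),o["ft_force"],o["clock"])
crop(["scene","side"],"c1")
E
```

```text
tcp sh [-102.1   54.5  221.9] [-0.4065187  -0.7656708  -1.31839829] 2.1
```

View pics/c1.png

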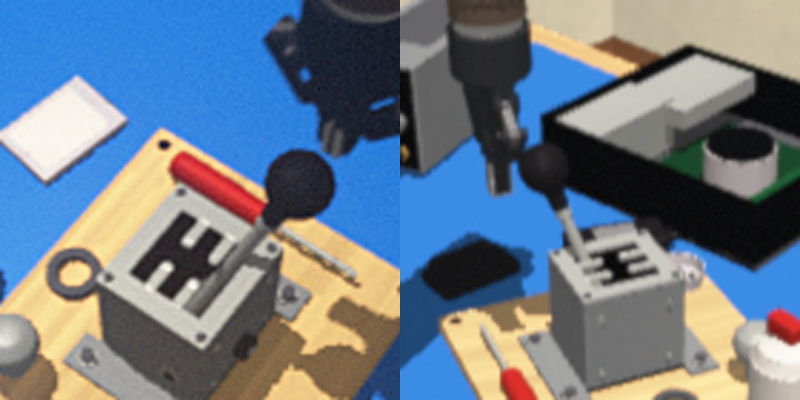

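The crop shows the shut fingertips about 15 mm behind the knob and level with it, as planned. Pushing forward slowly.

Emit:
apply_moves:
  steps:
    - [[-0.025,0,0],[0,0,0],0]
    - [[-0.025,0,0],[0,0,0],0]
    - [[-0.025,0,0],[0,0,0],0]
    - [[-0.025,0,0],[0,0,0],0]
    - [[-0.025,0,0],[0,0,0],0]
    - [[-0.025,0,0],[0,0,0],0]
    - [[-0.025,0,0],[0,0,0],0]
    - [[-0.025,0,0],[0,0,0],0]

```text
clock: 2.87
eef_pos: [0.6009, 0.1394, 0.2237]
tool_rot: [0.188, 0.982, 0.001, -0.001]
ft_force: [-5.3, 2.9, 3.6]
grip_width: 0.0
grasp_force: 3.2
```

```bash
cat >> h.py <<'E'
from scipy.optimize import least_squares
def knob(n,xs=None):
    """fit the lever model (s,a) to dark ball points in the camera's depth"""
    k=cal(n);im,d=camera(n);w=world(n,d,k);q=sh(w)
    im=im.astype(int)
    m=(d>0)&(im.sum(-1)<150)&(np.abs(q[...,0])<.085)&(np.abs(q[...,1])<.085)&(q[...,2]>.19)&(q[...,2]<.265)
    if xs is not None: m&=xs(q)
    p=q[m]
    pos=lambda s,a:np.array([.19*np.sin(s),-.19*np.sin(a)*np.cos(s),.046+.19*np.cos(a)*np.cos(s)])
    best=min((least_squares(lambda v:np.linalg.norm(p-pos(*v),axis=1)-.0245,x0,loss="soft_l1",f_scale=.002) for x0 in([-.2,-.3],[0,-.3],[0,-.15],[0,0],[.15,0],[.3,0])),key=lambda r:r.cost)
    print(n,m.sum(),"s,a",best.x.round(3),"knob sh mm",(pos(*best.x)*1e3).round(1),"res",np.median(np.abs(best.fun)).round(4))
def rep(f=None):
    o=bot.get_obs();print("tcp sh",(sh(o["eef_pos"])*1e3).round(1),"F",(A@o["ft_force"]).round(1),"t",round(o["clock"],2))
    t=sh(o["eef_pos"])
    for n in("scene","side"): knob(n,f and (lambda q:f(q,t)))
E
python3 - <<'E'
from h import *
rep(lambda q,t:q[...,0]>t[0]+.012)
E
```

```text
tcp sh [-64.7  56.4 223.7] F [-6.   0.8  3.6] t 2.87
scene 540 s,a [-0.161 -0.304] knob sh mm [-30.4  56.1 225. ] res 0.001
side 246 s,a [-0.159 -0.306] knob sh mm [-30.   56.4 224.9] res 0.0013
```

Emit:
apply_moves:
  steps:
    - [[-0.019,0,0],[0,0,0],0]
    - [[-0.019,0,0],[0,0,0],0]
    - [[-0.019,0,0],[0,0,0],0]
    - [[-0.019,0,0],[0,0,0],0]
    - [[-0.019,0,0],[0,0,0],0]
    - [[-0.019,0,0],[0,0,0],0]
    - [[-0.015,0,0],[0,0,0],0]
    - [[-0.015,0,0],[0,0,0],0]

```text
clock: 3.63
eef_pos: [0.6281, 0.1284, 0.2235]
tool_rot: [0.188, 0.982, 0.001, -0.001]
ft_force: [-4.4, 3.9, 3.1]
grip_width: -0.0001
grasp_force: 2.5
```

Run:
```python
from h import *
rep(lambda q,t:q[...,0]>t[0]+.012)
```

```text
tcp sh [-35.3  56.3 223.5] F [-5.5  2.   3.1] t 3.63
scene 523 s,a [-0.006 -0.305] knob sh mm [ -1.2  57.  227.3] res 0.001
side 219 s,a [-0.009 -0.307] knob sh mm [ -1.8  57.5 227.1] res 0.0017
```

Lever is in neutral (s ≈ −0.007). Now I back off and go round to the knob's left side.

Emit:
apply_moves:
  steps:
    - [[0.04,0,0],[0,0,0],0]
    - [[0.05,0,0],[0,0,0],0]
    - [[0.05,0,0],[0,0,0],0]
    - [[0,0.06,0],[0,0,0],0]
    - [[0,0.06,0],[0,0,0],0]
    - [[0,0.06,0],[0,0,0],0]
    - [[0,0.06,0],[0,0,0],0]
    - [[0,0.06,0],[0,0,0],0]

```text
clock: 4.4
eef_pos: [0.6264, 0.1942, 0.2225]
tool_rot: [0.189, 0.982, 0.0, 0.001]
ft_force: [0.5, 0.1, -1.2]
grip_width: 0.0001
grasp_force: 0.0
```

Emit:
apply_moves:
  steps:
    - [[-0.05,0,0],[0,0,0],0]
    - [[-0.05,0,0],[0,0,0],0]
    - [[-0.05,0,0],[0,0,0],0]
    - [[-0.05,0,0],[0,0,0],0]
    - [[-0.05,0,0],[0,0,0],0]
    - [[-0.05,0,0],[0,0,0],0]
    - [[0,0,0],[0,0,0],0]
    - [[0,0,0],[0,0,0],0]

```text
clock: 5.07
eef_pos: [0.6816, 0.171, 0.2218]
tool_rot: [0.189, 0.982, -0.0, -0.0]
ft_force: [0.5, -0.3, -0.8]
grip_width: 0.0002
grasp_force: 0.0
```

Run:
```python
from h import *
rep(lambda q,t:q[...,1]<t[1]-.016)
crop(["scene","side"],"c2")
```

```text
tcp sh [ -1.5 115.8 221.8] F [ 0.6 -0.1 -0.8] t 5.07
scene 333 s,a [ 0.    -0.308] knob sh mm [  0.   57.7 227. ] res 0.0007
side 280 s,a [-0.009 -0.312] knob sh mm [ -1.8  58.3 226.8] res 0.0015
```

View pics/c2.png

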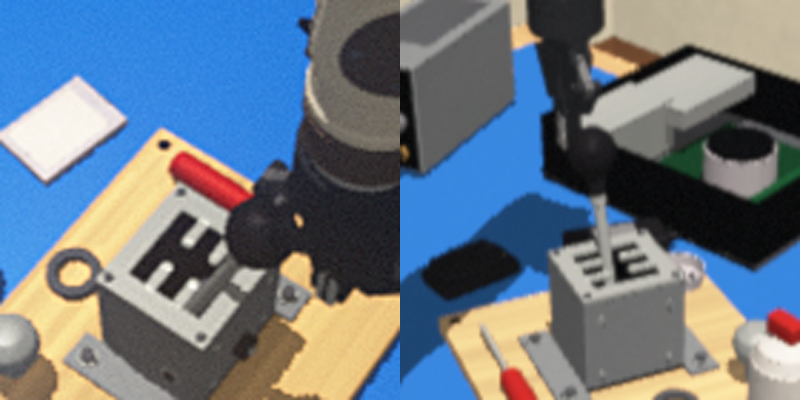

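Fingers stand left of the knob, level with it and clear. Pushing right.

Emit:
apply_moves:
  steps:
    - [[0,-0.02,0],[0,0,0],0]
    - [[0,-0.02,0],[0,0,0],0]
    - [[0,-0.02,0],[0,0,0],0]
    - [[0,-0.02,0],[0,0,0],0]
    - [[0,-0.02,0],[0,0,0],0]
    - [[0,-0.02,0],[0,0,0],0]
    - [[0,-0.02,0],[0,0,0],0]
    - [[0,-0.02,0],[0,0,0],0]

```text
clock: 5.93
eef_pos: [0.6702, 0.1424, 0.2249]
tool_rot: [0.189, 0.982, 0.002, 0.002]
ft_force: [1.4, 4.7, 4.5]
grip_width: -0.0004
grasp_force: 2.7
```

Run:
```python
from h import *
rep(lambda q,t:q[...,1]<t[1]-.016)
```

```text
tcp sh [ -1.5  84.9 224.9] F [-0.4  4.9  4.5] t 5.93
scene 315 s,a [ 0.002 -0.246] knob sh mm [  0.3  46.3 230.3] res 0.0009
side 301 s,a [-0.01  -0.241] knob sh mm [ -2.   45.4 230.5] res 0.0016
```

Emit:
apply_moves:
  steps:
    - [[0,-0.02,0],[0,0,0],0]
    - [[0,-0.02,0],[0,0,0],0]
    - [[0,-0.02,0],[0,0,0],0]
    - [[0,-0.02,0],[0,0,0],0]
    - [[0,-0.02,0],[0,0,0],0]
    - [[0,-0.02,0],[0,0,0],0]
    - [[0,-0.02,0],[0,0,0],0]
    - [[0,-0.02,0],[0,0,0],0]

```text
clock: 6.7
eef_pos: [0.6602, 0.1135, 0.2294]
tool_rot: [0.188, 0.982, 0.004, 0.006]
ft_force: [1.1, 6.7, 18.7]
grip_width: -0.0003
grasp_force: 9.5
```

Run:
```python
from h import *
rep(lambda q,t:q[...,1]<t[1]-.016)
```

```text
tcp sh [  0.   54.4 229.4] F [-1.5  6.6 18.7] t 6.7
scene 270 s,a [ 0.001 -0.083] knob sh mm [1.000e-01 1.580e+01 2.353e+02] res 0.0007
side 299 s,a [-0.009 -0.078] knob sh mm [ -1.6  14.8 235.4] res 0.0015
```

The vertical force has grown to 19 N because the knob rises into the flared finger backs. I raise the tool to relieve it, then finish the crossing.

Emit:
apply_moves:
  steps:
    - [[0,0,-0.02],[0,0,0],0]
    - [[0,0,-0.02],[0,0,0],0]
    - [[0,-0.01,-0.01],[0,0,0],0]
    - [[0,-0.01,0],[0,0,0],0]
    - [[0,-0.01,0],[0,0,0],0]
    - [[0,-0.01,0],[0,0,0],0]
    - [[0,-0.01,0],[0,0,0],0]
    - [[0,0,0],[0,0,0],0]

```text
clock: 7.47
eef_pos: [0.6533, 0.1013, 0.2327]
tool_rot: [0.189, 0.982, -0.0, -0.0]
ft_force: [1.8, 2.7, 1.6]
grip_width: -0.0001
grasp_force: 1.2
```

Run:
```python
from h import *
rep(lambda q,t:q[...,1]<t[1]-.016)
```

```text
tcp sh [ -1.9  40.5 232.7] F [0.7 3.2 1.6] t 7.47
scene 273 s,a [ 0.001 -0.008] knob sh mm [2.00e-01 1.60e+00 2.36e+02] res 0.0009
side 289 s,a [-0.008 -0.01 ] knob sh mm [ -1.5   2.  236. ] res 0.0012
```

Lever is in the middle (a ≈ −0.009). Going round behind the knob.

Emit:
apply_moves:
  steps:
    - [[0,0.05,0],[0,0,0],0]
    - [[0,0.05,0],[0,0,0],0]
    - [[0.05,0,0],[0,0,0],0]
    - [[0.05,0,0],[0,0,0],0]
    - [[0.05,0,0],[0,0,0],0]
    - [[0.05,0,0],[0,0,0],0]
    - [[0.06,0,0.01],[0,0,0],0]
    - [[0,0,0.01],[0,0,0],0]

```text
clock: 8.23
eef_pos: [0.611, 0.1411, 0.2283]
tool_rot: [0.188, 0.982, -0.0, -0.001]
ft_force: [-0.4, 0.5, 0.5]
grip_width: -0.0
grasp_force: 0.0
```

Emit:
apply_moves:
  steps:
    - [[0,-0.05,0],[0,0,0],0]
    - [[0,-0.05,0],[0,0,0],0]
    - [[0,-0.05,0],[0,0,0],0]
    - [[0,-0.05,0],[0,0,0],0]
    - [[0,-0.05,0],[0,0,0],0]
    - [[0,-0.04,0],[0,0,0],0]
    - [[0,0,0],[0,0,0],0]
    - [[0,0,0],[0,0,0],0]

```text
clock: 8.9
eef_pos: [0.5911, 0.0851, 0.229]
tool_rot: [0.19, 0.982, 0.0, 0.0]
ft_force: [0.8, 0.4, 0.3]
grip_width: -0.0002
grasp_force: 0.0
```

Run:
```python
from h import *
rep(lambda q,t:q[...,0]>t[0]+.012)
```

```text
tcp sh [-53.6   2.4 229. ] F [0.6 0.6 0.3] t 8.9
scene 436 s,a [-0.001 -0.007] knob sh mm [ -0.3   1.4 236. ] res 0.001
side 278 s,a [-0.009 -0.011] knob sh mm [ -1.7   2.  236. ] res 0.0013
```

Emit:
apply_moves:
  steps:
    - [[-0.03,0,0],[0,0,0],0]
    - [[-0.03,0,0],[0,0,0],0]
    - [[-0.03,0,0],[0,0,0],0]
    - [[-0.03,0,0],[0,0,0],0]
    - [[-0.03,0,0],[0,0,0],0]
    - [[-0.03,0,0],[0,0,0],0]
    - [[-0.03,0,0],[0,0,0],0]
    - [[-0.03,0,0],[0,0,0],0]

```text
clock: 9.67
eef_pos: [0.6361, 0.0682, 0.2288]
tool_rot: [0.189, 0.982, 0.0, -0.0]
ft_force: [-3.6, 2.7, 1.2]
grip_width: 0.0
grasp_force: 2.2
```

Run:
```python
from h import *
rep(lambda q,t:q[...,0]>t[0]+.012)
```

```text
tcp sh [ -5.6   3.4 228.8] F [-4.4  1.2  1.2] t 9.67
scene 433 s,a [ 0.153 -0.007] knob sh mm [ 28.9   1.4 233.8] res 0.0009
side 225 s,a [ 0.15  -0.013] knob sh mm [ 28.3   2.4 233.9] res 0.0017
```

Emit:
apply_moves:
  steps:
    - [[-0.015,0,0],[0,0,0],0]
    - [[-0.015,0,0],[0,0,0],0]
    - [[-0.015,0,0],[0,0,0],0]
    - [[-0.015,0,0],[0,0,0],0]
    - [[-0.015,0,0],[0,0,0],0]
    - [[-0.015,0,0],[0,0,0],0]
    - [[-0.015,0,0],[0,0,0],0]
    - [[-0.01,0,0],[0,0,0],0]

```text
clock: 10.43
eef_pos: [0.6568, 0.0591, 0.2278]
tool_rot: [0.189, 0.982, -0.0, -0.001]
ft_force: [-4.2, 2.0, -2.8]
grip_width: -0.0001
grasp_force: 2.3
```

Run:
```python
from h import *
rep(lambda q,t:q[...,0]>t[0]+.012)
```

```text
tcp sh [ 17.1   2.7 227.8] F [-4.6  0.3 -2.8] t 10.43
scene 441 s,a [ 0.275 -0.008] knob sh mm [ 51.6   1.5 228.9] res 0.0008
side 229 s,a [ 0.266 -0.012] knob sh mm [ 49.9   2.2 229.3] res 0.0014
```

Almost home at s ≈ 0.27. I creep on towards the stop in 1 mm rows, watching the force.

Emit:
apply_moves:
  steps:
    - [[-0.005,0,0],[0,0,0],0]
    - [[-0.005,0,0],[0,0,0],0]
    - [[-0.005,0,0],[0,0,0],0]
    - [[-0.005,0,0],[0,0,0],0]
    - [[0,0,0],[0,0,0],0]
    - [[0,0,0],[0,0,0],0]
    - [[0,0,0],[0,0,0],0]
    - [[0,0,0],[0,0,0],0]

```text
clock: 11.2
eef_pos: [0.6607, 0.0579, 0.2288]
tool_rot: [0.189, 0.982, -0.0, 0.0]
ft_force: [-3.9, 0.8, -2.8]
grip_width: 0.0
grasp_force: 2.1
```

Run:
```python
from h import *
rep(lambda q,t:q[...,0]>t[0]+.012)
```

```text
tcp sh [ 21.1   3.  228.8] F [-3.9 -0.7 -2.8] t 11.2
scene 441 s,a [ 0.297 -0.008] knob sh mm [ 55.6   1.5 227.7] res 0.0008
side 230 s,a [ 0.291 -0.014] knob sh mm [ 54.5   2.5 228. ] res 0.0017
```

s ≈ 0.294, fully home. I back straight off and rise clear.

Emit:
apply_moves:
  steps:
    - [[0.03,0,0],[0,0,0],0]
    - [[0.05,0,0],[0,0,0],0]
    - [[0.08,0,0],[0,0,0],0]
    - [[0.08,0,0],[0,0,0],0]
    - [[0.08,0,-0.05],[0,0,0],0]
    - [[0.08,0,-0.05],[0,0,0],0]
    - [[0,0,0],[0,0,0],0]
    - [[0,0,0],[0,0,0],0]

```text
clock: 11.97
eef_pos: [0.588, 0.0881, 0.2513]
tool_rot: [0.189, 0.982, 0.001, 0.004]
ft_force: [-0.3, -0.7, -0.1]
grip_width: 0.0
grasp_force: 0.0
```

Run:
```python
from h import *
rep(lambda q,t:q[...,0]>t[0]+.012)
crop(["scene","side"],"c3",h=110)
```

```text
tcp sh [-57.6   4.  251.3] F [-0.  -0.8 -0.1] t 11.97
scene 302 s,a [ 0.301 -0.008] knob sh mm [ 56.3   1.5 227.4] res 0.0007
side 274 s,a [ 0.29  -0.012] knob sh mm [ 54.4   2.2 228. ] res 0.0014
```

View pics/c3.png

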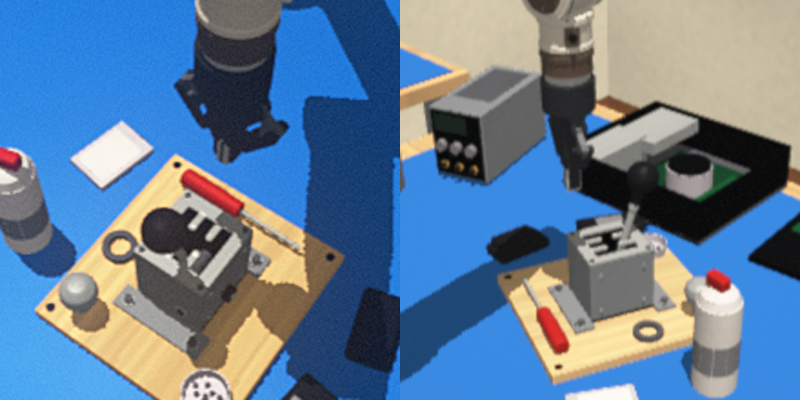

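The lever is forward in the middle slot, the hand is clear, and the bystanders are where they were. Handing in.

```bash
python3 -c "
from workcell import bot
print(bot.job_done())"
```

```text
the job is handed in; nothing more can be done
None
```

The gearstick is in third: the cameras measured s ≈ 0.29–0.30 rad and yoke ≈ −0.01 rad. The hand is clear, nothing else on the bench appears to have moved, and I handed the job in at about 12 s; no verdict was shown.

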